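Hook the backup battery under the lip and swing it home

TASK

Slide the cabinet's blue door fully open, hook the battery pack's red tongue under the red lip in the bay with its other end raised, then lower that end (do not let it drop) until the pack lies flat and fully home, still under the lip. Then let go of the pack, slide the door fully shut over it, and leave all the other things on the shelf where they are.

Things in the scene. Friction and masses are not known exactly. Their poses are not given: they have to be found in the camera images.
- cabinet: White plastic backup-battery cabinet fixed on the shelf, open on top, 320 long (own x) x 104 wide (y). Origin: underside centre; +x points away from the robot. Floor top at z = 6; side walls 26 high over the shelf, inner faces at y = +/-46. Far half: battery bay. Near half: fixed grey charger block, x = -150 to 2, top at z = 55, with a red lip over the bay's near end.
- door (a joint): Blue sliding door: tunnel-shaped cover open at both ends, 152 long, 118 wide, top 80 and inner clearance 74 over the shelf. In m: 0 = fully shut over the bay, 0.15 = fully open, slid along the cabinet's -x (towards the robot) over the charger block. Stays where left; 1.5 N of friction, end stops at 0 and 0.15.
- door_grip (a point): Point in the white grip block on top of the door: block 40 along the cabinet's x, 24 across (y), 30 high, from 80 to 110 over the shelf; this point is on its centre, 97 over the shelf. Axes as the cabinet's.
- pack: Black battery pack, loose, 0.3 to 0.6 kg, lying flat. Body block 116 long (own x, -58 to 58) x 84 wide (y) x 30 high; origin: centre of the body's underside, z up. A red tongue 24 long, 60 wide, 8 thick sticks out of the -x end at the bottom (tip at x = -82); 140 long overall. An orange carrying rib stands on top: x = -30 to 30, 20 wide (y), z = 30 to 58.
- toe (a point): Middle of the tip of the pack's red tongue (pack x = -82, y = 0, z = 4). Axes as the pack's.
- rib (a point): Point in the pack's orange rib, on the pack's centre, 50 above its underside. Axes as the pack's.
- bay (a point): Centre of the bay where the pack belongs (cabinet x = 87, y = 0, z = 6, on the floor); axes as the cabinet's. Seated, the pack's axes match these (tongue to -x) and its origin is within 3 in x and 4 in y of this point. The bay runs from cabinet x = 2 to 148, 6 longer than the pack, ended by a sill 8 thick with its top at z = 20, so the pack cannot go in flat.
- lip (a point): Middle of the lower free edge of the cabinet's red lip (cabinet x = 15, y = 0, z = 22). Axes as the cabinet's. The lip reaches from x = 2 to 15, z = 22 to 28, across the bay. Under it the bay's end wall is at x = 2. A pack tilted 0.2 to 0.35 rad, tongue down, slides in under the lip freely.
- hat_lamp: Bystander: lamp shaped like a miniature yellow hard hat on a black foot, 120 wide and 92 high; origin under its centre; leave in place.
- spanner: Bystander: steel spanner about 180 long lying flat along its own x, handle to -x; origin about its middle; leave in place.
- fuse_a: Bystander: white ceramic fuse with steel end blades, 102 x 32 x 32, lying along its own x; origin under its centre; leave in place.
- fuse_b: Bystander: second fuse, same as fuse_a; leave in place.
- wedge: Bystander: blue silicone door wedge, 110 x 40, 34 high at its thick end (+x); origin under its centre; leave in place.
- torch: Bystander: dark steel torch with a green head (+x), 140 long, 42 thick, lying; origin under its middle; leave in place.
Mind the look-alikes: they are no part of the job. Leave any purple or yellow look-alike of the pack alone.

How it is judged:
On the way, in this order (a step that is already met when the one before it is completed fails the run):
1. the door has been slid open (at least 135 mm) (value of joint door above 0.135 m), for 0.1 s.
2. the pack's tongue is under the lip with the heel still raised (pack tilted 0.1 rad or more) (x of toe in the frame of cabinet between -0.004 and 0.013 m and y of toe in the frame of cabinet between -0.015 and 0.015 m and z of toe in the frame of cabinet below 0.02 m and angle between pack's own z axis and vertical between 0.1 and 0.7 rad), for 0.1 s.
3. the heel is swung down: pack flat in the bay, tongue under the lip, door still open (x of pack in the frame of cabinet between 0.079 and 0.096 m and y of pack in the frame of cabinet between -0.008 and 0.008 m and z of pack in the frame of cabinet below 0.01 m and x of toe in the frame of cabinet below 0.012 m and z of toe in the frame of cabinet below 0.016 m and angle between pack's own z axis and vertical below 0.05 rad and value of joint door above 0.1 m), for 0.2 s.
At the end, for the whole second after the job is handed in: The pack lies flat (within 0.05 rad) on the bay floor (within 4 mm), centred within 8 mm across the bay, its tongue at least 3 mm under the lip, at rest and released; the door is shut to within 8 mm (x of pack in the frame of cabinet between 0.079 and 0.096 m and y of pack in the frame of cabinet between -0.008 and 0.008 m and z of pack in the frame of cabinet below 0.01 m and x of toe in the frame of cabinet below 0.012 m and z of toe in the frame of cabinet below 0.016 m and angle between pack's own z axis and vertical below 0.05 rad and value of joint door below 0.008 m and linear speed of pack below 0.02 m/s and contact force between the fingers and pack below 0.1 N and velocity of joint door below 0.01 m/s); the robot touches nothing.
It fails at once if the pack is dropped into the bay: it turns faster than 4 rad/s with its tongue within 50 mm of the lip (distance between toe and lip below 0.05 m and angular speed of pack above 4 rad/s).
It fails at once if a bystander is moved more than 40 mm (distance of any of hat_lamp, spanner, fuse_a, fuse_b, wedge, torch from where it was at the start of the episode above 0.04 m).
It also fails if it takes over 64 s, if anything falls off the work surface, if the arm or the gripper's body presses on something with over 40 N, if the wrist force passes 120 N, or if a joint passes its speed limit or range.

ROBOT

A 6-joint arm with a two-finger parallel gripper is mounted at the origin on the work surface. World frame = base frame: x ahead of the robot, y to its left, z up, the work surface at z = 0. Lengths are in m, angles in rad, forces in N, time in s.
With the tool pointing down it reaches from about 0.375 to 0.975 m from the base axis. Payload 3.8 kg.
Tool frame: the origin (TCP) lies at the very end of the fingers, on their centre line; the grasp point (between the pads) lies behind it (bot.tcp_to_grasp is the y of the grasp point in the tool frame, in m); y points along the fingers, z is the direction in which the jaws open and shut, and the axes are right-handed (so a half turn about y gives the same grasp; the last joint's range is limited). The gripper opens to 85 mm and grips with 20 to 120 N. Pads are 22 mm wide; open, the fingers measure 114 mm over their backs; the gripper's body (76 mm by 85 mm) begins 54 mm behind the grasp point. The pads swing forward as they close: fully open they stand 13 mm farther back than shut.
Start: joints at [-1.26, 0.264, 1.604, -0, 1.274, -0.037], TCP at [0.23, -0.635, 0.231] pointing down, gripper open.
Joint ranges: [-2.63, 2.63], [-0.94, 2.18], [0.31, 2.57], [-1.31, 4.45], [0, 2.66], [-2.55, 2.55]. Speed limits (rad/s): [2.57, 2.57, 3.14, 3.14, 3.14, 3.14].

INTERFACE

Orientations are given as a rotation vector (axis times angle).
In Python, from workcell import bot, optics, workorder gives the robot as it stands.
- The arm moves only by the shell command python3 -m handwheel 'ROWS' [FORCE]. ROWS is JSON, a list of rows, each a list of 7 numbers: the shift along the tool's x, y, z in m, then the turn, a rotation vector about the tool's x, y, z in rad, then the opening, from 0 (shut) to 1 (fully open). A call has 1 to 8 rows; each row shifts and turns the commanded pose from where the row before left it, along the tool's axes as they then stand; what a row does not reach is not made up. A row lasts 1/8 s, in which the tool goes at most 62.5 mm and 10.7 degrees, less where a joint would pass 70% of its speed; a pose out of reach is approached as far as the arm can. A call with a gripper value outside its range is refused whole. The fingers move at their own pace and stop on an object; FORCE is the grip in N (left out, the last holds). Time passes only in rows, so rows that do not move let the fingers close. It gives the time, the measured TCP pose, the force and the opening at its end, in the units of the state.
- bot.read_state(): the state, without advancing time (a new reading comes with each control period).
- optics.read_camera(name): name is "scene" or "side" or "wrist"; returns a dict with "image" (480x640x3 uint8, red, green, blue), "z_map" (480x640 float32, m along the optical axis (not along the pixel's ray), 0 where there is no reading), "mtx" (3x3 intrinsics, pixels), "world_from_camera" (4x4, takes a point from camera to world coordinates); the wrist camera has in their place "hand_eye" (4x4, takes a point from camera to tool coordinates, whose origin is the TCP and whose axes are the tool frame's). Camera axes: x right, y down, z forward; pixel columns grow to the right and rows downward; lengths in m; the calibration is good to about 2 mm. A picture is of the moment at which its call begins: read the wrist's pose just before it.
- workorder.finish_job(): hands the job in, once; it reports no verdict.
The state is a dict: "time": time; "q": joint angles; "joint_vel": joint speeds; "joint_torque": joint torques, N m; "tool_pos": TCP position; "tcp_rot": TCP orientation; "wrist_force": force on the tool from outside, world axes, zero at the start; "torque": the same for the moment, N m; "width": opening from 0.0 (shut) to 1.0 (fully open).
Only numpy, scipy, OpenCV 4.12 (cv2) and the standard library are available. Lean on these libraries where they do the work, as an engineer would, in place of code of your own. Each camera call takes 0.05 s, during which the arm holds its last target.

## Working session

There is one attempt and no reset: what is moved stays moved. The work goes in short steps, Python scripts to look and compute and a shell command to move; the robot and the scene stay as the last step left them, time stands still between calls to the robot, and variables do not carry over. Pictures are saved under pics/ and viewed, and the job is handed in when it is done.

```bash
ls; mkdir -p pics; python3 - <<'E'
from workcell import bot, optics
import cv2
print(bot.read_state(), bot.tcp_to_grasp)
for n in ["scene","side","wrist"]:
    d=optics.read_camera(n); cv2.imwrite(f"pics/a_{n}.png",d["image"][:,:,::-1])
    print(n,d["mtx"].tolist(),d.get("world_from_camera",d.get("hand_eye")).round(4).tolist())
E
```

```text
pics
{'time': 0.0, 'q': array([-1.25991046e+00,  2.64765883e-01,  1.60539641e+00,  1.90183327e-05,
        1.27369808e+00, -3.68899215e-02]), 'joint_vel': array([ 1.20020086e-03,  1.06261737e-03,  1.04403920e-03, -6.40037971e-05,
        5.97457218e-04, -1.73917874e-03]), 'joint_torque': array([-2.53053616e-05, -5.15110123e+01, -3.67311823e+01, -2.15626574e-04,
        1.29416987e-02,  4.92000339e-06]), 'tool_pos': array([ 0.22982865, -0.63387921,  0.22994135]), 'tcp_rot': array([-0.35732765,  2.03481808, -2.03017711]), 'wrist_force': array([-1.19813005,  0.20644443, -0.03336885]), 'torque': array([0.00619828, 0.02328391, 0.02358672]), 'width': 1.0007952329061987} -0.0187
scene [[502.78871131764186, 0.0, 325.89748521508164], [0.0, 502.78871131764186, 236.0778222930352], [0.0, 0.0, 1.0]] [[-0.1756, 0.7407, -0.6485, 1.2419], [0.9844, 0.1238, -0.1251, 0.1394], [-0.0124, -0.6603, -0.7509, 1.025], [0.0, 0.0, 0.0, 1.0]]
side [[571.4771488883189, 0.0, 322.6745509658734], [0.0, 571.4771488883189, 237.13664733166692], [0.0, 0.0, 1.0]] [[-0.8839, -0.3547, 0.3049, 0.0214], [-0.4677, 0.6656, -0.5816, 0.8119], [0.0034, -0.6567, -0.7542, 1.1587], [0.0, 0.0, 0.0, 1.0]]
wrist [[359.6369798275038, 0.0, 319.17283557965357], [0.0, 359.6369798275038, 232.0561191811509], [0.0, 0.0, 1.0]] [[-0.0007, 0.9507, 0.3102, -0.0782], [-0.0009, -0.3102, 0.9507, -0.1428], [1.0, 0.0004, 0.0011, -0.0011], [0.0, 0.0, 0.0, 1.0]]
```

View pics/a_scene.png

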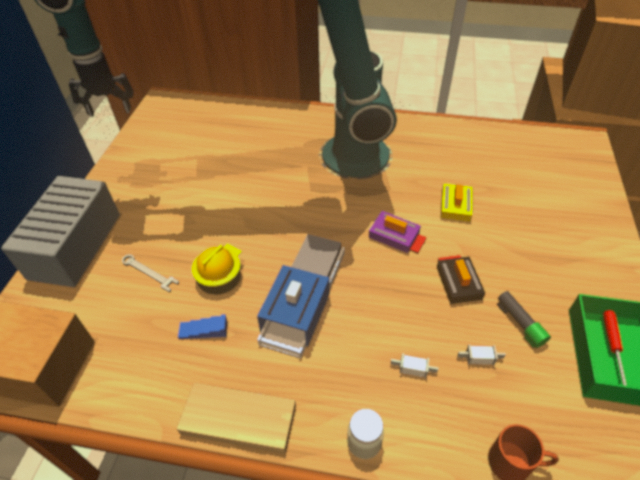

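View pics/a_side.png

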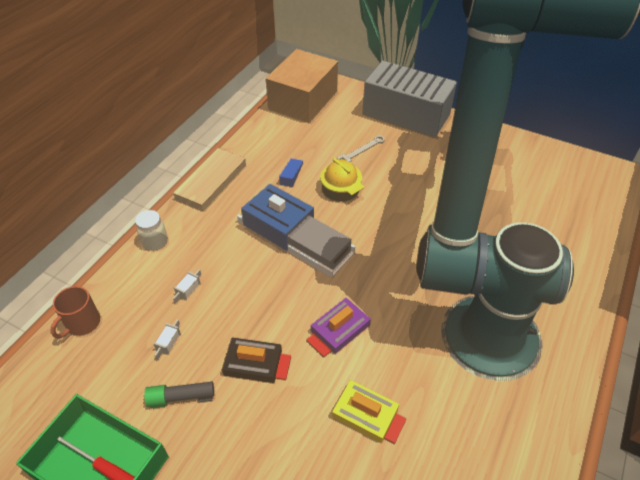

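View pics/a_wrist.png

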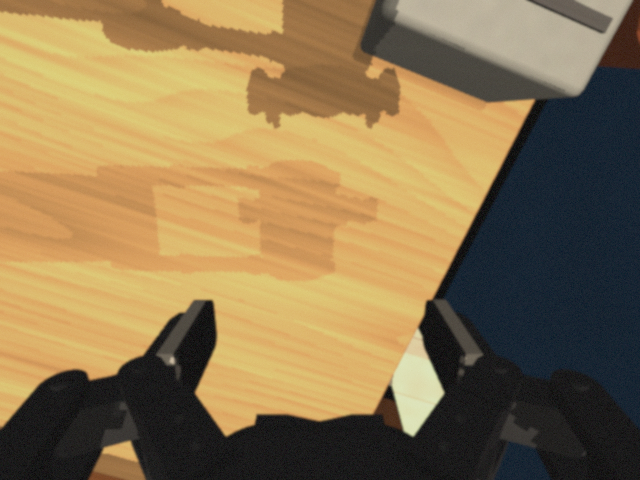

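The black pack is at scene (461,278) and side (253,360). The purple one at scene (396,231) and the yellow one at scene (458,201) are look-alikes. I'll take enlarged crops to confirm and measure.

```bash
cat > h.py <<'E'
import numpy as np, cv2
from workcell import bot, optics
from scipy.spatial.transform import Rotation as R
def shot(n):
    if n=="wrist":
        s=bot.read_state(); T=np.eye(4); T[:3,:3]=R.from_rotvec(s["tcp_rot"]).as_matrix(); T[:3,3]=s["tool_pos"]
        d=optics.read_camera(n); d["W"]=T@d["hand_eye"]
    else:
        d=optics.read_camera(n); d["W"]=d["world_from_camera"]
    return d
def cloud(d):
    v,u=np.mgrid[:480,:640]; z=d["z_map"]; K=d["mtx"]
    P=np.stack([(u-K[0,2])/K[0,0]*z,(v-K[1,2])/K[1,1]*z,z],-1)
    return P@d["W"][:3,:3].T+d["W"][:3,3]
def crop(d,u0,v0,u1,v1,name,s=6):
    im=cv2.resize(d["image"][v0:v1,u0:u1,::-1],None,fx=s,fy=s,interpolation=cv2.INTER_CUBIC); cv2.imwrite("pics/"+name,im)
def ray(d,u,v):
    K=d["mtx"]; r=np.array([(u-K[0,2])/K[0,0],(v-K[1,2])/K[1,1],1.]); r=d["W"][:3,:3]@r
    return d["W"][:3,3],r/np.linalg.norm(r)
def onz(d,u,v,z):
    o,r=ray(d,u,v); return o+r*(z-o[2])/r[2]
def tri(d1,p1,d2,p2):
    o1,r1=ray(d1,*p1);o2,r2=ray(d2,*p2)
    t=np.linalg.lstsq(np.stack([r1,-r2],1),o2-o1,rcond=None)[0]
    a=o1+r1*t[0];b=o2+r2*t[1]; return (a+b)/2,np.linalg.norm(a-b)
E
python3 - <<'E'
from h import *
import pickle
a=shot("scene");b=shot("side"); pickle.dump((a,b),open("s0.pkl","wb"))
crop(a,420,240,540,330,"b1.png"); crop(b,205,320,325,410,"b2.png")
crop(a,250,225,360,360,"b3.png",4); crop(b,230,175,360,275,"b4.png")
E
```

```text
(no output)
```

View pics/b1.png

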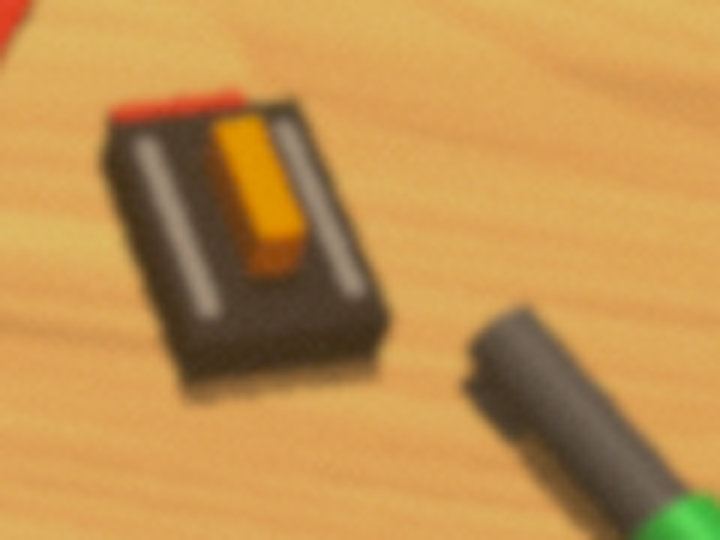

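View pics/b2.png

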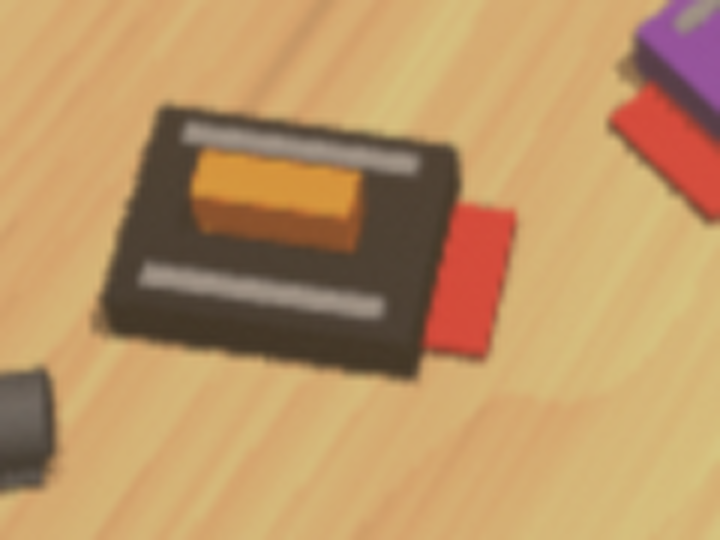

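View pics/b3.png

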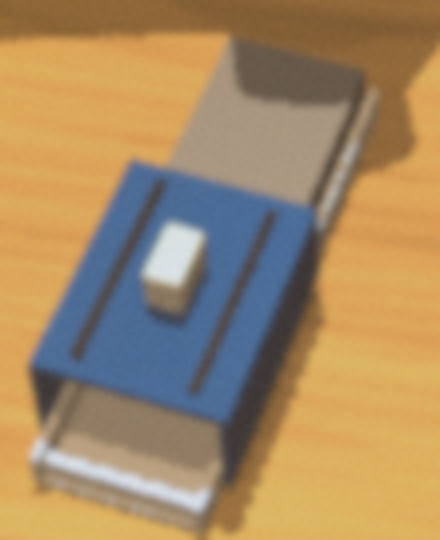

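View pics/b4.png

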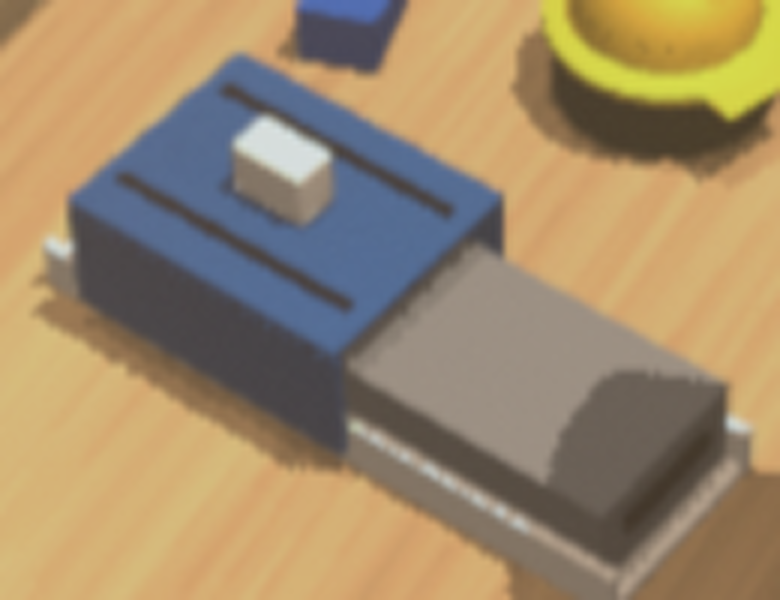

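```bash
python3 - <<'E'
from h import *
import pickle
a,b=pickle.load(open("s0.pkl","rb"))
def go(n,S,so,ss,D,do,ds):
    P=[]
    for p,q in zip(S,D):
        x,e=tri(a,(so[0]+p[0]/ss-.4,so[1]+p[1]/ss-.4),b,(do[0]+q[0]/ds-.4,do[1]+q[1]/ds-.4)); P.append(x); print(n,x.round(4),round(e,4))
    P=np.array(P); m=P.mean(0); ax=(P[2]+P[3]-P[0]-P[1])/2; print(n,"mean",m.round(4),"yaw",np.arctan2(ax[1],ax[0]).round(3),"len",np.linalg.norm(ax).round(4),"wid",np.linalg.norm(P[1]+P[2]-P[0]-P[3]).round(4)/2)
go("grip",[(175,220),(207,230),(192,285),(143,268)],(250,225),4,[(333,155),(302,183),(232,150),(265,115)],(230,175),6)
go("door",[(132,162),(315,210),(225,420),(35,368)],(250,225),4,[(500,195),(343,352),(72,200),(238,55)],(230,175),6)
go("rib",[(212,125),(262,117),(304,236),(258,240)],(420,240),6,[(362,172),(350,218),(192,198),(203,150)],(205,320),6)
go("body",[(105,150),(295,105),(385,315),(185,375)],(420,240),6,[(460,150),(418,360),(105,310),(165,105)],(205,320),6)
go("charger",[(232,38),(362,72)]*2,(250,225),4,[(727,385),(612,520)]*2,(230,175),6)
# depth clouds
Ca=cloud(a);Cb=cloud(b)
for n,C,d,(u0,v0,u1,v1) in [("a",Ca,a,(420,240,500,305)),("b",Cb,b,(205,330,290,390))]:
    P=C[v0:v1,u0:u1].reshape(-1,3); im=d["image"][v0:v1,u0:u1].reshape(-1,3).astype(int)
    m=(P[:,2]>.045)&(P[:,2]<.075)
    r=cv2.minAreaRect(P[m][:,:2].astype(np.float32)*1000); print("rib",n,m.sum(),r,np.median(P[m][:,2]))
    m=(P[:,2]>.02)&(P[:,2]<.04); r=cv2.minAreaRect(P[m][:,:2].astype(np.float32)*1000); print("body",n,r,np.median(P[m][:,2]))
for n,C,(u0,v0,u1,v1) in [("a",Ca,(250,225,350,360)),("b",Cb,(230,175,360,275))]:
    P=C[v0:v1,u0:u1].reshape(-1,3)
    for lo,hi in [(.1,.12),(.073,.088),(.045,.062)]:
        m=(P[:,2]>lo)&(P[:,2]<hi); print(n,lo,m.sum(),cv2.minAreaRect(P[m][:,:2].astype(np.float32)*1000),np.median(P[m][:,2]))
E
```

```text
grip [ 0.5906 -0.0634  0.108 ] 0.0009
grip [ 0.5942 -0.0438  0.1071] 0.0
grip [ 0.6312 -0.0454  0.107 ] 0.0025
grip [ 0.628  -0.0716  0.1093] 0.0029
grip mean [ 0.611  -0.056   0.1079] yaw -0.131 len 0.0375 wid 0.0232
door [ 0.5308 -0.1044  0.0758] 0.0009
door [0.546  0.0084 0.0749] 0.002
door [ 0.6947 -0.0137  0.0758] 0.0012
door [ 0.679  -0.1252  0.0752] 0.0016
door mean [ 0.6126 -0.0587  0.0754] yaw -0.143 len 0.15 wid 0.1132
rib [0.4289 0.3045 0.0533] 0.0
rib [0.4224 0.3239 0.055 ] 0.001
rib [0.4785 0.3415 0.0513] 0.0005
rib [0.4851 0.3234 0.0531] 0.0012
rib mean [0.4537 0.3233 0.0532] yaw 0.315 len 0.0591 wid 0.01985
body [0.4162 0.2642 0.015 ] 0.0058
body [0.3831 0.345  0.0188] 0.0
body [0.4919 0.3808 0.0227] 0.005
body [0.526  0.2997 0.0149] 0.0046
body mean [0.4543 0.3224 0.0179] yaw 0.315 len 0.1149 wid 0.0878
charger [ 0.4027 -0.0706  0.052 ] 0.0
charger [0.4137 0.0159 0.0481] 0.0011
charger [ 0.4027 -0.0706  0.052 ] 0.0
charger [0.4137 0.0159 0.0481] 0.0011
charger mean [ 0.4082 -0.0274  0.0501] yaw 3.142 len 0.0 wid 0.0
rib a 217 ((456.9233703613281, 322.045166015625), (6
[... 573 characters left out ...]
138427734) 0.10859505860684371
a 0.073 2697 ((615.7032470703125, -59.22351837158203), (119.21368408203125, 155.16766357421875), 80.69335174560547) 0.07949797734566988
a 0.045 1464 ((550.7560424804688, -48.16673278808594), (118.33253479003906, 288.3388977050781), 80.78923034667969) 0.054177808846134545
b 0.1 128 ((611.728759765625, -54.99028778076172), (26.113574981689453, 44.09737014770508), 80.48773956298828) 0.1071657444984252
b 0.073 1765 ((598.4744262695312, -135.2755584716797), (287.34991455078125, 157.56492614746094), 79.70523834228516) 0.07807126724671853
b 0.045 2075 ((534.88037109375, -141.92306518554688), (318.93389892578125, 285.6368713378906), 82.21147155761719) 0.052910196605088
```

```bash
python3 - <<'E'
from h import *
s=bot.read_state(); print(R.from_rotvec(s["tcp_rot"]).as_matrix().round(3), s["time"])
E
```

```text
[[-0.94  -0.     0.341]
 [-0.341  0.001 -0.94 ]
 [-0.    -1.    -0.001]] 0.25
```

```bash
python3 -m handwheel '[[0,0,0,0,0.168,0,1],[0,0,0,0,0.168,0,1],[0,0,0,0,0.167,0,1],[-0.024,0,-0.0525,0,0,0,1],[-0.024,0,-0.0525,0,0,0,1],[-0.024,0,-0.0525,0,0,0,1],[-0.024,0,-0.0525,0,0,0,1],[-0.024,0,-0.0525,0,0,0,1]]'; python3 -m handwheel '[[-0.024,0,-0.0525,0,0,0,1],[-0.024,0,-0.0525,0,0,0,1],[-0.024,0,-0.0525,0,0,0,1],[-0.024,0,-0.0525,0,0,0,1],[-0.024,0,-0.0525,0,0,0,1],[-0.024,0,-0.0525,0,0,0,1],[-0.024,0.005,-0.0525,0,0,0,1],[0,0.005,0,0,0,0,1]]'
python3 - <<'E'
from h import *
import pickle
s=bot.read_state(); print(s["tool_pos"],R.from_rotvec(s["tcp_rot"]).as_matrix().round(3).tolist(),s["time"])
d=shot("wrist"); pickle.dump(d,open("w1.pkl","wb")); crop(d,0,0,640,480,"w1.png",1)
E
```

```text
time: 1.25
tool_pos: [0.39, -0.3922, 0.2314]
tcp_rot: [-0.167, -2.14, 2.141]
wrist_force: [0.8, -1.0, 0.5]
width: 1.004
time: 2.25
tool_pos: [0.6136, -0.0531, 0.221]
tcp_rot: [-0.162, -2.145, 2.143]
wrist_force: [-0.7, -0.4, -0.5]
width: 0.999
[ 0.61363351 -0.05312391  0.22099758] [[-0.989, 0.001, -0.15], [0.15, 0.001, -0.989], [-0.001, -1.0, -0.001]] 2.25
```

View pics/w1.png

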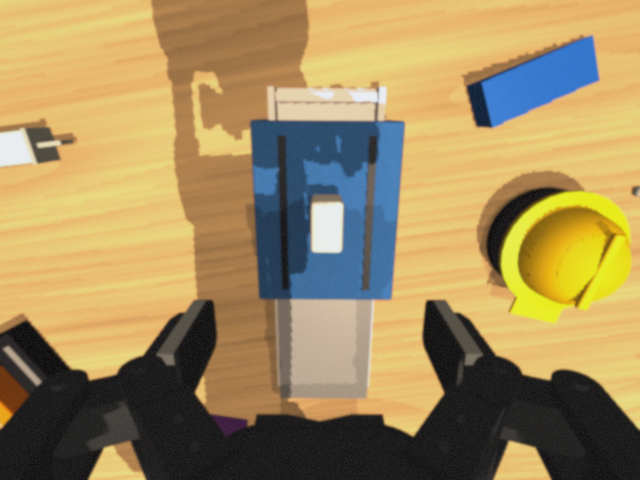

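The wrist picture shows the white grip block at about (327,226) on the blue door, with the far sill at the top (y≈95). The door is slightly ajar and the jaws are nearly aligned with it.

```bash
python3 - <<'E'
from h import *
import pickle
d=pickle.load(open("w1.pkl","rb"));a,b=pickle.load(open("s0.pkl","rb"))
crop(d,240,80,420,410,"w1c.png",2)
C=cloud(d)
P=C[190:260,300:355].reshape(-1,3);m=(P[:,2]>.1)&(P[:,2]<.12);print(m.sum(),np.median(P[m][:,2]),cv2.minAreaRect(P[m][:,:2].astype(np.float32)*1000))
P=C[110:310,240:410].reshape(-1,3);m=(P[:,2]>.074)&(P[:,2]<.088);print(m.sum(),np.median(P[m][:,2]),cv2.minAreaRect(P[m][:,:2].astype(np.float32)*1000))
P=C[300:405,240:410].reshape(-1,3);m=(P[:,2]>.048)&(P[:,2]<.06);print(m.sum(),np.median(P[m][:,2]),cv2.minAreaRect(P[m][:,:2].astype(np.float32)*1000))
for p in [(313,199),(343,199),(343,252),(312,252)]: print(p,onz(d,*p,.11))
for p in [(268,87),(386,87)]: print("far end top z=.02",onz(d,*p,.023))
for p in [(278,396),(369,398)]: print("charger near",onz(d,*p,.055))
E
```

```text
1682 0.11004848049490831 ((611.41064453125, -58.304710388183594), (23.440834045410156, 39.72542190551758), 81.19371032714844)
23952 0.08035246317310904 ((611.0604858398438, -58.01530456542969), (118.31626892089844, 151.8280029296875), 81.08203887939453)
8990 0.055200610883284595 ((464.9908142089844, -35.2175178527832), (92.30065155029297, 119.22319793701172), 81.03948211669922)
(313, 199) [ 0.6343729  -0.05163235  0.11      ]
(343, 199) [ 0.63115291 -0.07301293  0.11      ]
(343, 252) [ 0.5905802  -0.06774682  0.11      ]
(312, 252) [ 0.59406862 -0.04457515  0.11      ]
far end top z=.02 [ 0.72058175 -0.02349246  0.023     ]
far end top z=.02 [ 0.70508802 -0.12629915  0.023     ]
charger near [0.41700356 0.02079034 0.055     ]
charger near [ 0.4000468  -0.07434027  0.055     ]
```

View pics/w1c.png

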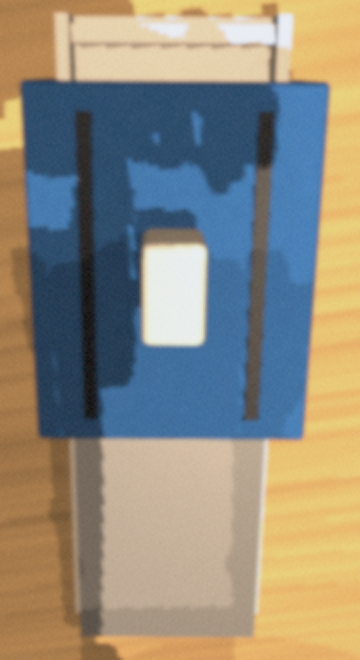

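```bash
python3 -m handwheel '[[0.002,0.04,0.0054,0,0.005,0,1],[0,0.045,0,0,0,0,1],[0,0.035,0,0,0,0,1],[0,0.014,0,0,0,0,1],[0,0,0,0,0,0,0.2],[0,0,0,0,0,0,0.2],[0,0,0,0,0,0,0.1]]' 60
```

```text
time: 3.18
tool_pos: [0.6107, -0.062, 0.0894]
tcp_rot: [-0.176, -2.139, 2.14]
wrist_force: [-0.0, 1.1, 5.0]
width: 0.381
```

```bash
python3 -m handwheel '[[0,0,0,0,0,0,0.1],[0,0,0,0,0,0,0.1],[0,0,0,0,0,0,0.1]]' 60
```

```text
time: 3.55
tool_pos: [0.6117, -0.0579, 0.0901]
tcp_rot: [-0.178, -2.146, 2.134]
wrist_force: [1.4, 11.7, 4.6]
width: 0.268
```

```bash
python3 -m handwheel '[[0.015,-0.002,0,0,0,0,0.1],[0.025,0,0,0,0,0,0.1],[0.025,0,0,0,0,0,0.1],[0.025,0,0,0,0,0,0.1],[0.02,0,0,0,0,0,0.1],[0.013,0,0,0,0,0,0.1]]'
```

```text
time: 4.3
tool_pos: [0.4884, -0.0385, 0.0902]
tcp_rot: [-0.176, -2.145, 2.133]
wrist_force: [3.7, 13.3, -3.5]
width: 0.266
```

```bash
python3 -m handwheel '[[0.005,0,0,0,0,0,0.1],[0,0,0,0,0,0,0.1]]'
```

```text
time: 4.55
tool_pos: [0.4863, -0.0382, 0.0902]
tcp_rot: [-0.182, -2.147, 2.135]
wrist_force: [11.8, 12.3, -11.0]
width: 0.263
```

```bash
python3 -m handwheel '[[0.004,0,0,0,0,0,0.1],[0,0,0,0,0,0,0.1]]'
python3 - <<'E'
from h import *
a=shot("side");crop(a,230,175,380,295,"c1.png",5)
E
```

```text
time: 4.8
tool_pos: [0.4863, -0.0381, 0.0903]
tcp_rot: [-0.192, -2.15, 2.139]
wrist_force: [23.9, 9.8, -22.8]
width: 0.264
```

View pics/c1.png

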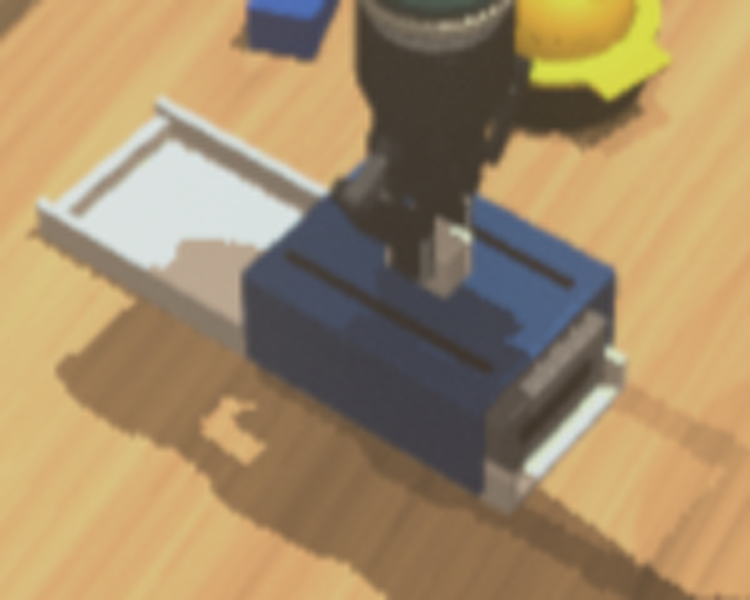

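The door is at its end stop: the push force rose to 24 N with no further motion. Next I release and look into the bay.

```bash
python3 -m handwheel '[[-0.008,0,0,0,0,0,0.4],[0,0,0,0,0,0,1],[0,0,0,0,0,0,1],[0,-0.03,0,0,0,0,1],[0,-0.05,0,0,0,0,1],[-0.04,-0.05,0,0,0,0,1],[-0.05,0,0,0,0,0,1],[-0.04,0,0,0,0,0,1]]';python3 -m handwheel '[[0,0,0,0,0,0,1]]'
python3 - <<'E'
from h import *
import pickle
s=bot.read_state(); print(s["tool_pos"],s["time"])
d=shot("wrist"); pickle.dump(d,open("w2.pkl","wb")); crop(d,0,0,640,480,"w2.png",1); crop(d,240,60,420,320,"w2c.png",3)
E
```

```text
time: 5.85
tool_pos: [0.616, -0.0632, 0.22]
tcp_rot: [-0.175, -2.139, 2.139]
wrist_force: [-0.1, -0.4, 0.6]
width: 1.0
time: 5.98
tool_pos: [0.6158, -0.0632, 0.2179]
tcp_rot: [-0.173, -2.138, 2.138]
wrist_force: [0.2, 0.2, 0.2]
width: 0.998
[ 0.61578165 -0.06318552  0.21791986] 5.975
```

View pics/w2.png

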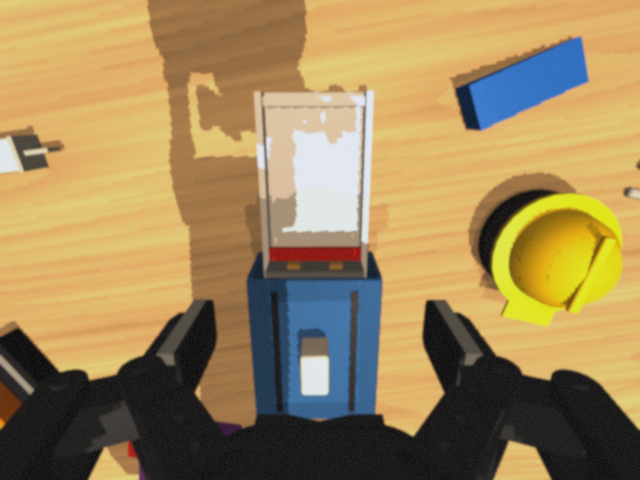

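View pics/w2c.png

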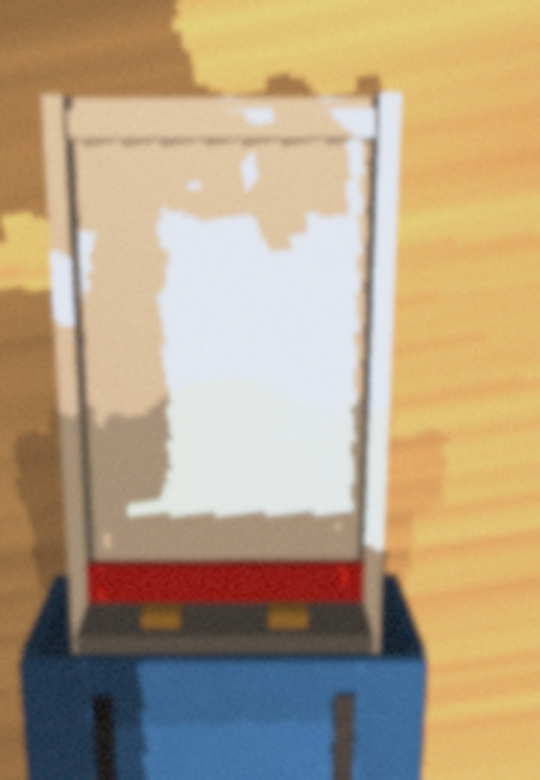

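The red lip spans (269–361, 247–261) and the far sill is at rows 92–106. I'll compute the cabinet frame from these.

```bash
python3 - <<'E'
from h import *
import pickle
d=pickle.load(open("w2.pkl","rb")); C=cloud(d)
f=lambda u,v:(240+u/3-.33,60+v/3-.33)
ax=np.array([np.cos(.1556),-np.sin(.1556),0]); ay=np.array([np.sin(.1556),np.cos(.1556),0]); o=np.array([.555,-.0497,0])
for n,p,z in [("lip free L x15 y46",(88,562),.028),("lip free R y-46",(362,562),.028),("lip near L x2",(90,604),.028),("lip near R",(362,604),.028),
 ("sill out L x156",(70,97),.020),("sill out R",(375,97),.020),("sill in L x148",(75,140),.02),("sill in R",(375,137),.02),
 ("wall outer L y52",(45,95),.026),("wall outer R",(402,95),.026)]:
    u,v=f(*p); w=onz(d,u,v,z); print(n,w.round(4),"cab",round((w-o)@ax*1000,1),round((w-o)@ay*1000,1),"depth z",C[int(v),int(u),2].round(4))
for u,v in [(315,254),(315,200),(315,98),(315,150)]: print((u,v),C[v,u].round(4))
im=d["image"].astype(int);m=(im[...,0]>110)&(im[...,1]<50)&(im[...,2]<60); m[:230]=0;m[275:]=0;m[:,:250]=0;m[:,380:]=0
P=C[m]; print(m.sum(),np.median(P[:,2]), cv2.minAreaRect(P[:,:2].astype(np.float32)*1000))
E
```

```text
lip free L x15 y46 [ 0.5783 -0.0071  0.028 ] cab 16.4 45.7 depth z 0.0245
lip free R y-46 [ 0.5639 -0.096   0.028 ] cab 16.0 -44.4 depth z 0.025
lip near L x2 [ 0.5635 -0.0047  0.028 ] cab 1.5 45.7 depth z 0.0292
lip near R [ 0.5491 -0.0942  0.028 ] cab 1.0 -44.9 depth z 0.0309
sill out L x156 [ 0.7196 -0.0297  0.02  ] cab 159.5 45.2 depth z 0.0125
sill out R [ 0.7053 -0.1185  0.02  ] cab 159.1 -44.7 depth z 0.0083
sill in L x148 [ 0.7076 -0.0287  0.02  ] cab 147.5 44.4 depth z 0.01
sill in R [ 0.6942 -0.1172  0.02  ] cab 148.0 -45.1 depth z 0.0212
wall outer L y52 [ 0.7208 -0.0235  0.026 ] cab 159.7 51.6 depth z 0.0256
wall outer R [ 0.7043 -0.1255  0.026 ] cab 159.3 -51.8 depth z 0.0261
(315, 254) [ 0.564  -0.0507  0.0287]
(315, 200) [ 0.6126 -0.0585  0.0049]
(315, 98) [ 0.7074 -0.0743  0.0201]
(315, 150) [ 0.6614 -0.0666  0.0046]
1168 0.028258478214105903 ((625.1556396484375, -60.10844421386719), (88.67427062988281, 138.1077423095703), 80.88419342041016)
```

```bash
python3 -m handwheel '[[0.0275,0,-0.0447,0,0,0,1],[0.0275,0,-0.0447,0,0,0,1],[0.0275,0,-0.0447,0,0,0,1],[0.0275,0,-0.0447,0,0,0,1],[0.0275,0,-0.0447,0,0,0,1],[0.0275,0,-0.0447,0,0,0,1],[0.0275,0,-0.0447,0,0,0,1],[0.0275,0,-0.0447,0,0,0,1]]';python3 -m handwheel '[[0,0,0,0,-0.16,0,1],[0,0,0,0,-0.16,0,1],[0,0,0,0,-0.155,0,1],[0,0,0,0,0,0,1]]'
python3 - <<'E'
from h import *
import pickle
s=bot.read_state(); print(s["tool_pos"],s["time"],R.from_rotvec(s["tcp_rot"]).as_matrix().round(3).tolist())
d=shot("wrist"); pickle.dump(d,open("w3.pkl","wb")); crop(d,0,0,640,480,"w3.png",1)
E
```

```text
time: 7.02
tool_pos: [0.4517, 0.326, 0.2182]
tcp_rot: [-0.171, -2.137, 2.138]
wrist_force: [0.9, 0.3, 0.3]
width: 0.999
time: 7.52
tool_pos: [0.4527, 0.3248, 0.218]
tcp_rot: [-0.325, 2.052, -2.053]
wrist_force: [-0.2, 0.9, -0.4]
width: 0.999
[0.45267845 0.32481065 0.21804992] 7.525 [[-0.951, -0.001, 0.308], [-0.308, -0.0, -0.951], [0.001, -1.0, 0.0]]
```

View pics/w3.png

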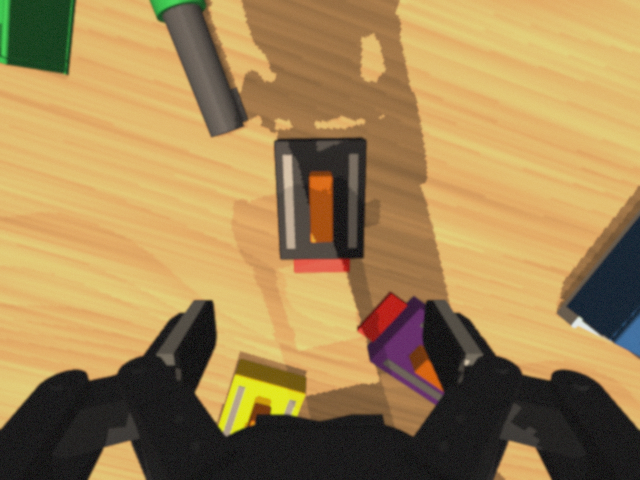

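The black pack with the red tongue at (322,266) and the orange rib at (321,207) is the one meant. Purple (415,345) and yellow (262,400) are the look-alikes.

```bash
python3 - <<'E'
from h import *
import pickle
d=pickle.load(open("w3.pkl","rb")); C=cloud(d)
crop(d,260,125,380,285,"w3c.png",4)
P=C[160:250,295:350].reshape(-1,3);m=(P[:,2]>.05)&(P[:,2]<.065);Q=P[m];print(m.sum(),np.median(Q[:,2]),cv2.minAreaRect(Q[:,:2].astype(np.float32)*1000))
P=C[130:270,265:380].reshape(-1,3);m=(P[:,2]>.024)&(P[:,2]<.036);Q=P[m];print(m.sum(),np.median(Q[:,2]),cv2.minAreaRect(Q[:,:2].astype(np.float32)*1000))
E
```

```text
1541 0.058194112193895864 ((452.08245849609375, 323.8214111328125), (59.82271194458008, 19.675098419189453), 18.569473266601562)
9040 0.030415414955070386 ((452.16693115234375, 323.4936828613281), (115.75493621826172, 84.05560302734375), 18.85563850402832)
```

View pics/w3c.png

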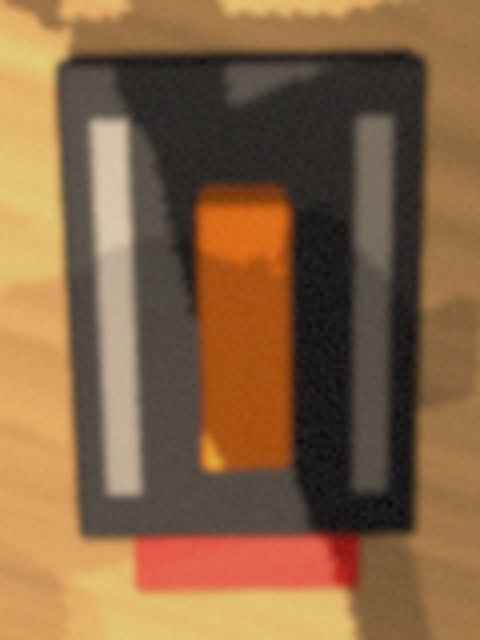

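```bash
python3 -m handwheel '[[0.001,0.04,0.001,0,-0.014,0,1],[0,0.05,0,0,0,0,1],[0,0.05,0,0,0,0,1],[0,0.03,0,0,0,0,1],[0,0.011,0,0,0,0,1],[0,0,0,0,0,0,0.1],[0,0,0,0,0,0,0.1],[0,0,0,0,0,0,0.1]]' 80;python3 -m handwheel '[[0,0,0,0,0,0,0.1],[0,0,0,0,0,0,0.1],[0,0,0,0,0,0,0.1]]' 80
```

```text
time: 8.57
tool_pos: [0.4546, 0.3252, 0.0389]
tcp_rot: [-0.335, 2.044, -2.041]
wrist_force: [0.1, 0.4, -0.4]
width: 0.374
time: 8.95
tool_pos: [0.4545, 0.3248, 0.0389]
tcp_rot: [-0.336, 2.043, -2.042]
wrist_force: [0.6, -1.2, 6.2]
width: 0.213
```

```bash
python3 -m handwheel '[[0,-0.01,0,0,0,0,0.1],[0,-0.03,0,0,0,0,0.1],[0,-0.04,0,0,0,0,0.1],[0,-0.04,0,0,0,0,0.1],[0,0,0,0,0,0,0.1],[0,0,0,0,0,0,0.1]]'
python3 - <<'E'
from h import *
import pickle
s=bot.read_state(); print(s["tool_pos"],s["time"],R.from_rotvec(s["tcp_rot"]).as_matrix().round(3).tolist(),s["wrist_force"],s["torque"])
d=shot("wrist"); pickle.dump(d,open("w4.pkl","wb")); crop(d,0,0,640,480,"w4.png",1)
e=shot("side"); pickle.dump(e,open("e4.pkl","wb"));crop(e,180,240,340,360,"e4.png",5)
E
```

```text
time: 9.7
tool_pos: [0.4521, 0.3236, 0.1552]
tcp_rot: [-0.342, 2.043, -2.046]
wrist_force: [0.8, 0.4, -4.5]
width: 0.21
[0.45206458 0.32356202 0.15517961] 9.7 [[-0.946, -0.003, 0.323], [-0.323, -0.002, -0.946], [0.003, -1.0, 0.001]] [ 0.82239898  0.40784047 -4.54193789] [-0.00897984  0.00253992 -0.05149911]
```

View pics/w4.png

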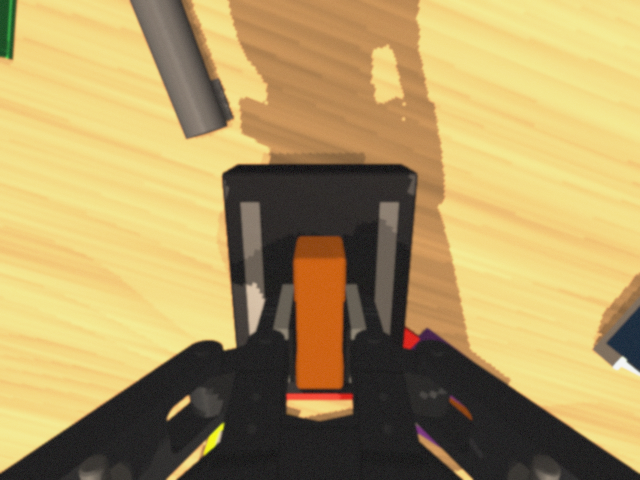

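View pics/e4.png

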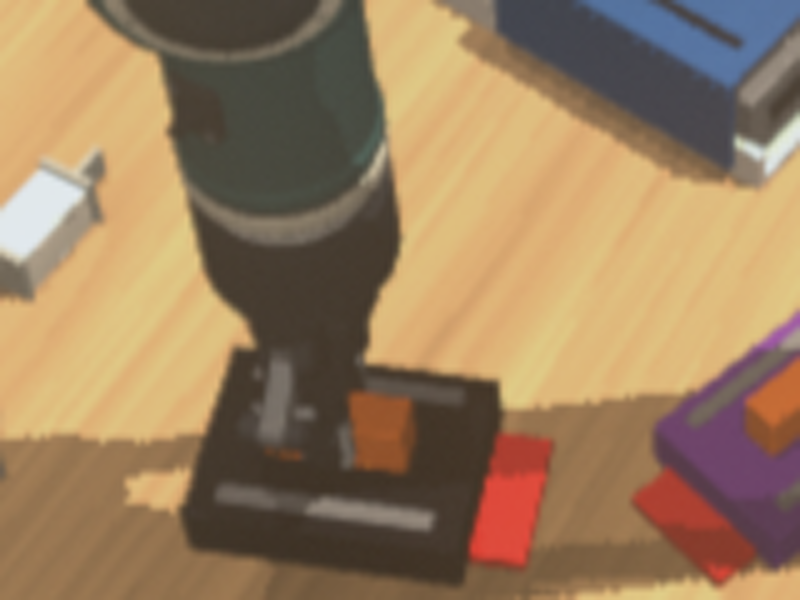

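The pack is held, with the rib at (320,310) in the wrist view and the pack looking level. Next: its pose in the tool frame.

```bash
cat > inhand.py <<'E'
from h import *
def inhand(d):
    v,u=np.mgrid[:480,:640]; z=d["z_map"]; K=d["mtx"]; H=d["hand_eye"]
    P=np.stack([(u-K[0,2])/K[0,0]*z,(v-K[1,2])/K[1,1]*z,z],-1)@H[:3,:3].T+H[:3,3]
    return P
if __name__=="__main__":
    import pickle
    d=pickle.load(open("w4.pkl","rb")); P=inhand(d)
    Q=np.concatenate([P[190:260,245:285].reshape(-1,3),P[190:270,355:400].reshape(-1,3)]); Q=Q[(Q[:,1]<.03)&(Q[:,1]>-.03)]
    c,*_=np.linalg.lstsq(np.c_[Q[:,0],Q[:,2],np.ones(len(Q))],Q[:,1],rcond=None); print("body top y=",c,"n",len(Q))
    Q=P[260:380,300:342].reshape(-1,3); Q=Q[(Q[:,1]<-.015)&(Q[:,1]>-.035)];c2,*_=np.linalg.lstsq(np.c_[Q[:,0],Q[:,2],np.ones(len(Q))],Q[:,1],rcond=None); print("rib top",c2,Q.min(0),Q.max(0))
    Q=P[150:300,215:425].reshape(-1,3); Q=Q[abs(Q[:,1]-c[2]-c[0]*Q[:,0])<.003]; print("heel top x min",np.percentile(Q[:,0],[0,1,50]),"z",Q[:,2].min(),Q[:,2].max())
    for vv in range(384,402,2): print(vv,d["image"][vv,320],P[vv,320].round(4))
E
python3 inhand.py
```

```text
body top y= [-0.00658677 -0.00129599  0.0082508 ] n 6369
rib top [-0.00134407 -0.00042018 -0.01934987] [-0.02728643 -0.02127275 -0.00885803] [ 0.02735051 -0.01707854  0.00827792]
heel top x min [-0.05564829 -0.0551494  -0.0326528 ] z -0.04281882257748551 0.04146213299457056
384 [204  98  20] [ 0.0285 -0.0199 -0.0005]
386 [199  95  16] [ 0.0295 -0.02   -0.0005]
388 [145  72  22] [ 0.0314 -0.0191 -0.0005]
390 [50 38 34] [ 0.0572  0.0087 -0.0004]
392 [81 29 26] [ 0.0581  0.0083 -0.0004]
394 [221  63  48] [ 0.0797  0.0306 -0.0003]
396 [244  76  58] [ 0.0808  0.0302 -0.0003]
398 [244  86  61] [ 0.0822  0.0302 -0.0003]
400 [244 165 101] [ 0.0836  0.03   -0.0003]
```

```bash
cat > plan.py <<'E'
from h import *
O=np.array([.555,-.0497,0]); yaw=-.1556
Rc=R.from_euler("z",yaw).as_matrix()
R0=np.stack([-Rc[:,0],[0,0,-1],-Rc[:,1]],1)   # flat tool
TOE=np.array([.083,.0343,-.0005])
def pose(tx,ty,tz,th,toe=TOE):
    Rt=R0@R.from_rotvec([0,0,th]).as_matrix()
    return O+Rc@np.array([tx,ty,tz])-Rt@toe, Rt
def cur():
    s=bot.read_state(); return s["tool_pos"],R.from_rotvec(s["tcp_rot"]).as_matrix(),s
def delta(p0,R0_,p1,R1_):
    return (R0_.T@(p1-p0)).round(4),(R.from_matrix(R0_.T@R1_).as_rotvec()).round(4)
def toe_now(toe=TOE):
    p,r,s=cur(); t=Rc.T@(p+r@toe-O); up=-r[:,1]; return t.round(4), "tilt",np.arccos(up[2]).round(4), "packx in cab",(Rc.T@-r[:,0]).round(4)
E
python3 - <<'E'
from plan import *
p,r,s=cur(); print(p)
p1,r1=pose(.035,0,.070,.25); print("above",p1, delta(p,r,p1,r1))
p1f,r1f=pose(.035,0,.07,0); print("yaw only", delta(p,r,p,R0), "then shift in flat frame",R0.T@(p1-p),"tilt .25")
p2,r2=pose(.035,0,.0195,.25);print(delta(p1,r1,p2,r2))
p3,r3=pose(.006,0,.012,.25);print(delta(p2,r2,p3,r3))
E
```

```text
[0.45144039 0.32312821 0.15405182]
above [ 0.66056439 -0.06676579  0.12376822] (array([-0.0722,  0.0305,  0.4365]), array([0.058 , 0.4822, 0.2499]))
yaw only (array([0., 0., 0.]), array([-0.0025,  0.4844,  0.0048])) then shift in flat frame [-0.26702052  0.03028359  0.35277504] tilt .25
(array([0.0125, 0.0489, 0.    ]), array([0., 0., 0.]))
(array([0.03  , 0.0001, 0.    ]), array([0., 0., 0.]))
```

```bash
python3 -m handwheel '[[0,-0.02,0,0,0.12,0,0.1],[0,-0.03,0,0,0.12,0,0.1],[0,0,0,0,0.12,0,0.1],[0,0,0,0,0.124,0,0.1],[-0.03,0,0.039,0,0,0,0.1],[-0.03,0,0.039,0,0,0,0.1],[-0.03,0,0.039,0,0,0,0.1],[-0.03,0,0.039,0,0,0,0.1]]';python3 -m handwheel '[[-0.03,0,0.039,0,0,0,0.1],[-0.03,0,0.039,0,0,0,0.1],[-0.03,0,0.039,0,0,0,0.1],[-0.03,0,0.039,0,0,0,0.1],[-0.027,0,0.041,0,0,0.08,0.1],[0,0,0,0,0,0.08,0.1],[0,0,0,0,0,0.09,0.1],[0,0,0,0,0,0,0.1]]'
python3 - <<'E'
from plan import *
p,r,s=cur(); print(p,s["time"],s["wrist_force"],toe_now())
p1,r1=pose(.035,0,.070,.25); print("above",p1, delta(p,r,p1,r1))
d=shot("wrist"); import pickle; pickle.dump(d,open("w5.pkl","wb")); crop(d,0,0,640,480,"w5.png",1)
e=shot("side"); pickle.dump(e,open("e5.pkl","wb"));crop(e,180,140,380,280,"e5.png",4)
E
```

```text
time: 10.8
tool_pos: [0.547, 0.1501, 0.2043]
tcp_rot: [-0.162, -2.138, 2.14]
wrist_force: [0.3, 0.5, -4.7]
width: 0.213
time: 11.8
tool_pos: [0.6588, -0.0654, 0.2028]
tcp_rot: [0.43, 2.136, -2.178]
wrist_force: [-1.1, 0.2, -4.8]
width: 0.214
[ 0.65875091 -0.06536048  0.20284405] 11.8 [-1.11316316  0.19664516 -4.84848837] (array([0.0325, 0.0011, 0.1497]), 'tilt', np.float64(0.2416), 'packx in cab', array([9.709e-01, 1.000e-04, 2.393e-01]))
above [ 0.66056439 -0.06676579  0.12376822] (array([0.017 , 0.0773, 0.0011]), array([-0.0001,  0.0001,  0.0084]))
```

View pics/w5.png

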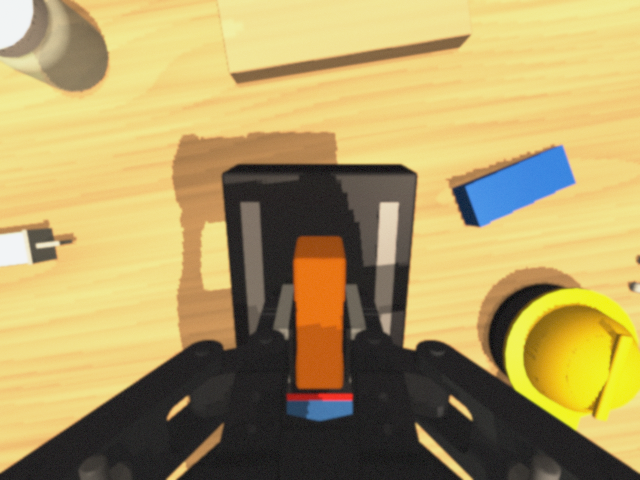

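View pics/e5.png

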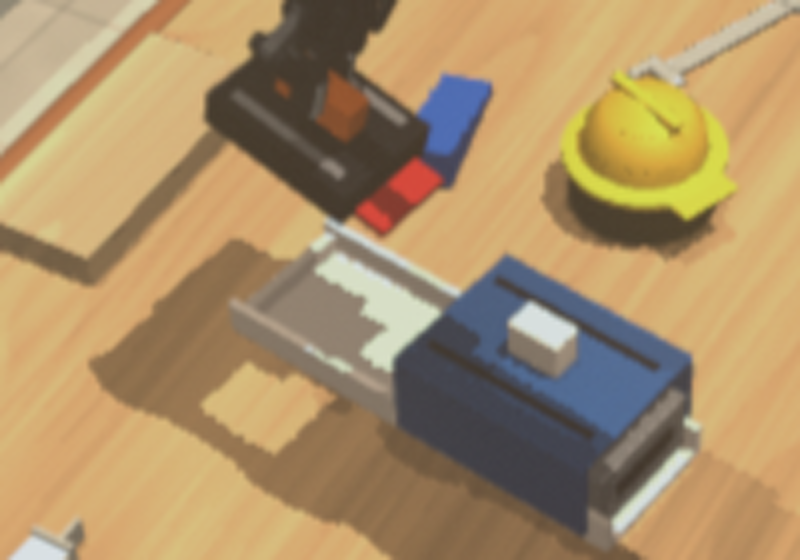

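```bash

python3 - <<'E'
from plan import *
p,r,s=cur(); print(p,toe_now())
p1,r1=pose(.036,0,.030,.25); print("low", delta(p,r,p1,r1))
E
```

```text
[ 0.66146374 -0.06543057  0.20516193] (array([0.0354, 0.0014, 0.1517]), 'tilt', np.float64(0.2456), 'packx in cab', array([9.700e-01, 5.000e-04, 2.431e-01]))
low (array([0.0292, 0.1178, 0.0015]), array([0.0001, 0.0005, 0.0044]))
```

```bash
python3 -m handwheel '[[0.0073,0.0295,0.0012,0,0,0.004,0.1],[0.0073,0.0295,0,0,0,0,0.1],[0.0073,0.0295,0,0,0,0,0.1],[0.0073,0.0293,0,0,0,0,0.1],[0,0,0,0,0,0,0.1],[0,0,0,0,0,0,0.1]]'
python3 - <<'E'
from plan import *
import pickle
for i in range(3):
  p,r,s=cur(); print(p,s["time"],s["wrist_force"],toe_now())
  d=shot("wrist")
p3,r3=pose(.006,0,.012,.25);print(delta(p,r,p3,r3))
crop(d,0,0,640,480,"w6.png",1)
e=shot("side"); pickle.dump((d,e),open("e6.pkl","wb"));crop(e,230,170,330,260,"e6.png",8)
e=shot("scene"); pickle.dump(e,open("f6.pkl","wb"));crop(e,240,220,360,360,"f6.png",4)
E
```

```text
time: 12.65
tool_pos: [0.665, -0.0671, 0.0867]
tcp_rot: [0.442, 2.127, -2.17]
wrist_force: [1.2, -0.4, -4.3]
width: 0.217
[ 0.66500439 -0.06705174  0.08673242] 12.65 [ 1.20854018 -0.36977329 -4.26314703] (array([0.0397, 0.0004, 0.0326]), 'tilt', np.float64(0.2552), 'packx in cab', array([9.676e-01, 6.000e-04, 2.524e-01]))
[ 0.66561553 -0.06719495  0.08775221] 12.7 [-9.95211670e-04  3.38233130e-01 -5.04995836e+00] (array([0.0404, 0.0003, 0.0335]), 'tilt', np.float64(0.2571), 'packx in cab', array([9.671e-01, 5.000e-04, 2.543e-01]))
[ 0.66575077 -0.06722905  0.08815567] 12.75 [ 1.31046042  0.50528442 -4.18067632] (array([0.0406, 0.0003, 0.0338]), 'tilt', np.float64(0.2578), 'packx in cab', array([9.67e-01, 5.00e-04, 2.55e-01]))
(array([0.0388, 0.0129, 0.0003]), array([ 0.0002,  0.0005, -0.0078]))
```

View pics/w6.png

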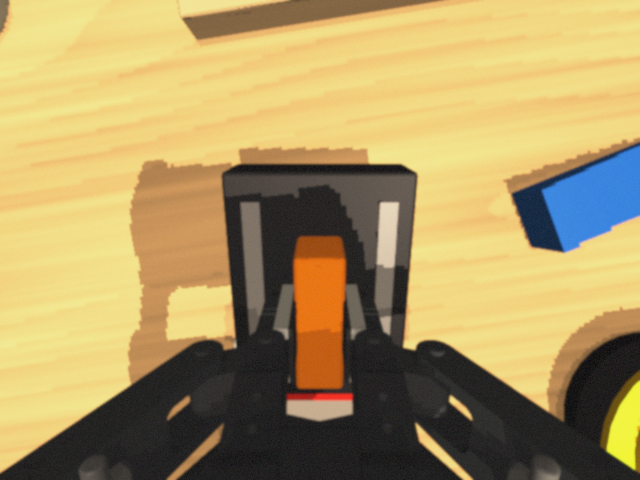

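View pics/e6.png

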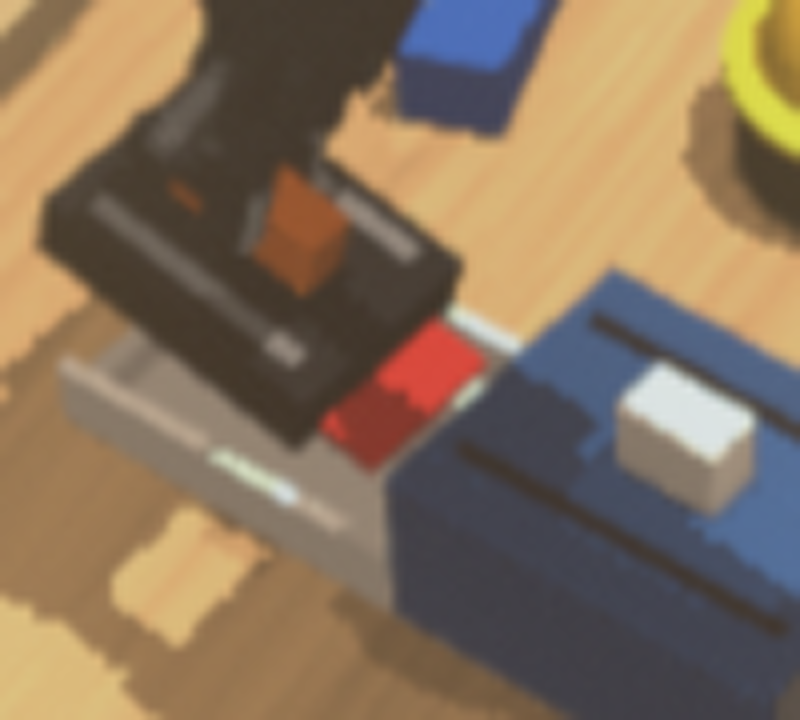

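View pics/f6.png

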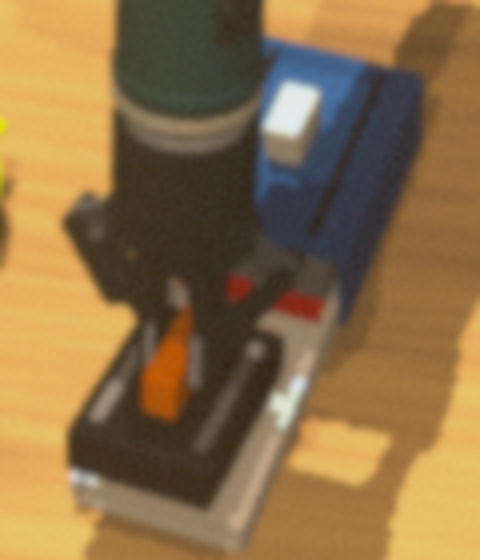

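```bash

python3 - <<'E'
from plan import *
import pickle
e=pickle.load(open("f6.pkl","rb")); d=pickle.load(open("e6.pkl","rb"))[1]
for n,q in (("scene",e),("side",d)):
    C=(cloud(q)-O)@Rc
    m=(q["image"].max(-1)<75)&(C[...,2]>.04)&(C[...,2]<.12)&(C[...,0]>.10)&(C[...,0]<.2)&(abs(C[...,1])<.07)
    P=C[m]; print(n,m.sum(),np.percentile(P,[1,99],axis=0).round(4))
    im=q["image"].astype(int); m=(im[...,0]>120)&(im[...,1]<80)&(im[...,2]<80)&(C[...,0]>0)&(C[...,0]<.08)&(abs(C[...,1])<.06)
    P=C[m]; print(n,"red",m.sum(),np.percentile(P,[1,50,99],axis=0).round(4))
E
```

```text
scene 806 [[ 0.1015 -0.0346  0.0625]
 [ 0.1776  0.0415  0.1169]]
scene red 61 [[ 0.0059 -0.011   0.0241]
 [ 0.0131  0.0303  0.0271]
 [ 0.0208  0.0445  0.0303]]
side 222 [[0.1002 0.0052 0.0559]
 [0.1618 0.0461 0.1049]]
side red 167 [[ 0.0385 -0.0268  0.0325]
 [ 0.0515  0.0022  0.0382]
 [ 0.0778  0.0333  0.0936]]
```

```bash
python3 -m handwheel '[[0,0.0125,0,0,0,-0.006,0.1],[0.01,0,0,0,0,0,0.1],[0.01,0,0,0,0,0,0.1],[0,0,0,0,0,0,0.1]]'
python3 - <<'E'
from plan import *
p,r,s=cur(); print(s["wrist_force"],toe_now())
p3,r3=pose(.006,0,.012,.25);print(delta(p,r,p3,r3))
e=shot("side"); crop(e,230,170,330,260,"e7.png",8)
E
```

```text
time: 13.4
tool_pos: [0.6456, -0.0642, 0.0676]
tcp_rot: [0.433, 2.134, -2.175]
wrist_force: [-0.4, -1.1, -5.3]
width: 0.214
[-0.3683557  -1.07255322 -5.29755538] (array([0.0195, 0.0002, 0.0142]), 'tilt', np.float64(0.2454), 'packx in cab', array([9.700e-01, 5.000e-04, 2.429e-01]))
(array([ 0.0138, -0.0016,  0.0002]), array([0.0001, 0.0005, 0.0046]))
```

View pics/e7.png

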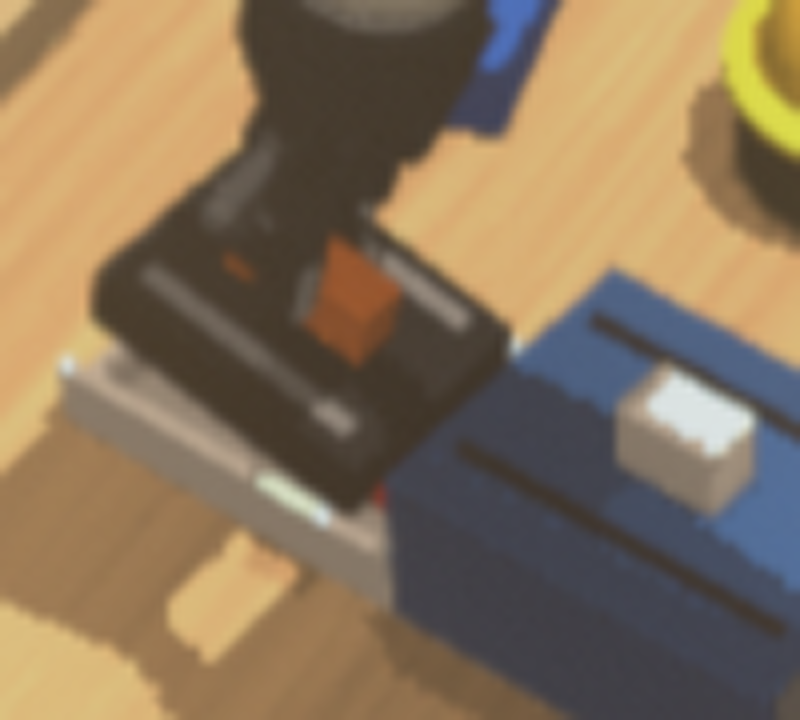

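```bash
python3 -m handwheel '[[0.004,-0.0006,0,0,0,0,0.1],[0.004,-0.0005,0,0,0,0,0.1],[0.004,-0.0005,0,0,0,0,0.1],[0,0,0,0,0,0,0.1],[0,0,0,0,0,0,0.1]]'
python3 - <<'E'
from plan import *
for i in range(2):
  p,r,s=cur(); print(s["wrist_force"],toe_now())
  e=shot("side")
p3,r3=pose(.006,0,.012,.25);print(delta(p,r,p3,r3))
crop(e,230,170,330,260,"e8.png",8)
e=shot("scene"); crop(e,240,220,360,360,"f8.png",4)
E
```

```text
time: 14.08
tool_pos: [0.6358, -0.0627, 0.0674]
tcp_rot: [0.436, 2.132, -2.174]
wrist_force: [-0.1, -0.6, -4.7]
width: 0.214
[-0.06750152 -0.63648462 -4.68215878] (array([0.0098, 0.0001, 0.0138]), 'tilt', np.float64(0.2484), 'packx in cab', array([9.693e-01, 4.000e-04, 2.458e-01]))
[ 0.36470954  0.14776207 -4.75313207] (array([0.0099, 0.0001, 0.0138]), 'tilt', np.float64(0.2484), 'packx in cab', array([9.693e-01, 4.000e-04, 2.459e-01]))
(array([0.0043, 0.0006, 0.0002]), array([0.0001, 0.0004, 0.0016]))
```

View pics/f8.png

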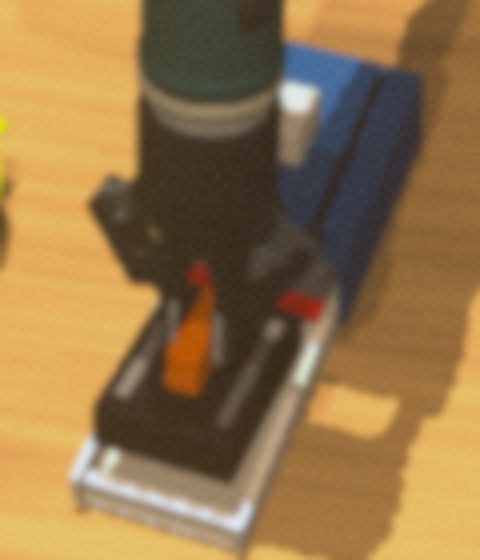

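View pics/e8.png

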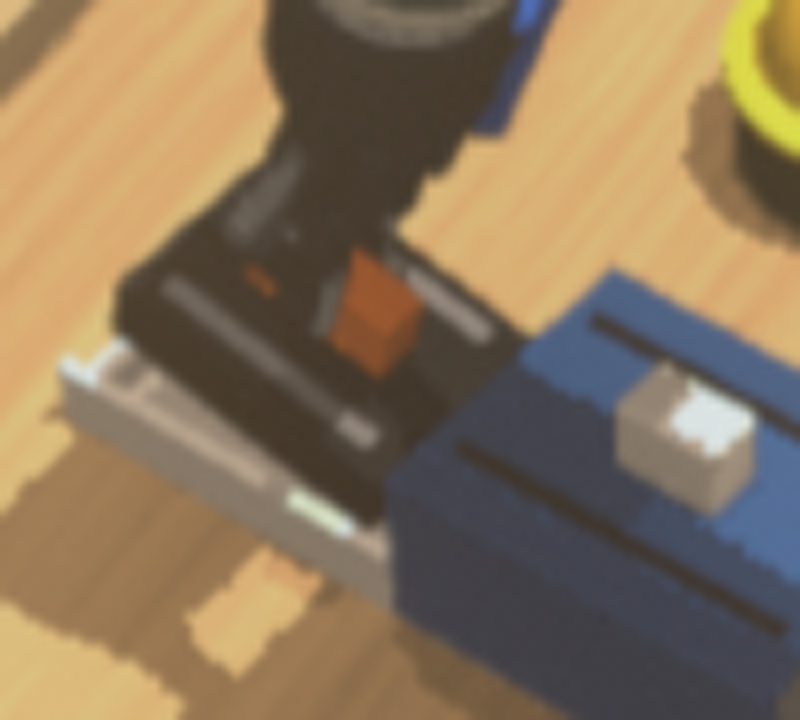

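```bash
python3 -m handwheel '[[0.0025,0.0005,0,0,0,0,0.1],[0.0015,0,0,0,0,0.001,0.1],[0,0,0,0,0,0,0.1],[0,0,0,0,0,0,0.1]]'
python3 - <<'E'
from plan import *
p,r,s=cur(); print(s["wrist_force"],toe_now())
for tz,th in [(.011,.17),(.0105,.09),(.010,0.0)]:
    p3,r3=pose(.0055,0,tz,th);print(th,delta(p,r,p3,r3)); p,r=p3,r3
E
```

```text
time: 14.72
tool_pos: [0.632, -0.0621, 0.0659]
tcp_rot: [0.437, 2.131, -2.173]
wrist_force: [-0.8, -0.1, -4.2]
width: 0.215
[-0.81244085 -0.11561029 -4.19854643] (array([0.006 , 0.0001, 0.0122]), 'tilt', np.float64(0.2491), 'packx in cab', array([9.691e-01, 4.000e-04, 2.465e-01]))
0.17 (array([-0.0017,  0.0077,  0.0002]), array([ 0.0001,  0.0004, -0.0791]))
0.09 (array([-0.0024,  0.0072, -0.    ]), array([ 0.  ,  0.  , -0.08]))
0.0 (array([-0.0027,  0.0081, -0.    ]), array([ 0.  ,  0.  , -0.09]))
```

```bash
python3 -m handwheel '[[-0.0004,0.0019,0,0,0,-0.02,0.1],[-0.0004,0.0019,0,0,0,-0.02,0.1],[-0.0004,0.0019,0,0,0,-0.02,0.1],[-0.0005,0.0020,0,0,0,-0.019,0.1],[-0.0006,0.0018,0,0,0,-0.02,0.1],[-0.0006,0.0018,0,0,0,-0.02,0.1],[-0.0006,0.0018,0,0,0,-0.02,0.1],[-0.0006,0.0018,0,0,0,-0.02,0.1]]'
python3 - <<'E'
from plan import *
p,r,s=cur(); print(s["wrist_force"],s["torque"],toe_now())
p3,r3=pose(.0055,0,.010,0);print(delta(p,r,p3,r3))
E
```

```text
time: 15.72
tool_pos: [0.6388, -0.0632, 0.0519]
tcp_rot: [-0.267, -2.173, 2.188]
wrist_force: [-0.5, 0.1, -4.7]
width: 0.215
[-0.47033984  0.12025809 -4.73787635] [-0.00994177  0.098943   -0.00844213] (array([0.0053, 0.0001, 0.0103]), 'tilt', np.float64(0.0891), 'packx in cab', array([9.96e-01, 4.00e-04, 8.90e-02]))
(array([-0.0029,  0.0079,  0.0002]), array([ 0.0001,  0.0004, -0.0891]))
```

```bash
python3 -m handwheel '[[-0.0006,0.0016,0,0,0,-0.02,0.1],[-0.0006,0.0016,0,0,0,-0.02,0.1],[-0.0006,0.0016,0,0,0,-0.018,0.1],[-0.0006,0.0016,0,0,0,-0.016,0.1],[-0.0005,0.0012,0,0,0,-0.015,0.1],[0,0,0,0,0,0,0.1],[0,0,0,0,0,0,0.1]]'
python3 - <<'E'
from plan import *
p,r,s=cur(); print(s["wrist_force"],s["torque"],toe_now())
p3,r3=pose(.0055,0,.010,0);print(delta(p,r,p3,r3))
e=shot("side"); crop(e,230,170,330,260,"e9.png",8)
e=shot("scene"); crop(e,240,220,360,360,"f9.png",4)
E
```

```text
time: 16.6
tool_pos: [0.6422, -0.0637, 0.0449]
tcp_rot: [-0.168, -2.141, 2.142]
wrist_force: [-2.3, 0.5, -0.9]
width: 0.21
[-2.32997697  0.51306343 -0.91200753] [0.03181909 0.1580524  0.00058285] (array([0.0053, 0.0001, 0.0104]), 'tilt', np.float64(0.0019), 'packx in cab', array([1.0e+00, 5.0e-04, 1.9e-03]))
(array([-0.0002,  0.0006,  0.0002]), array([-0.    ,  0.0005, -0.0019]))
```

View pics/f9.png

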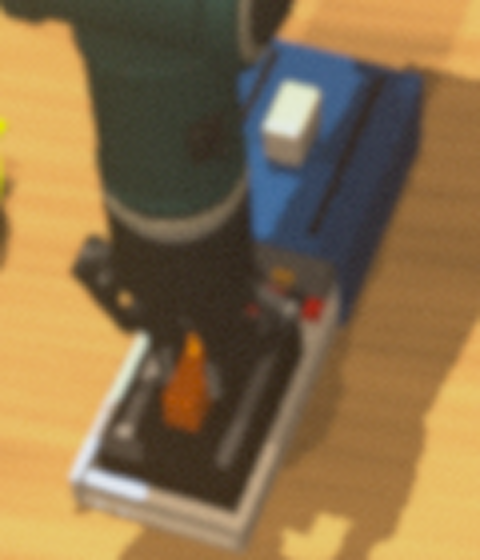

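View pics/e9.png

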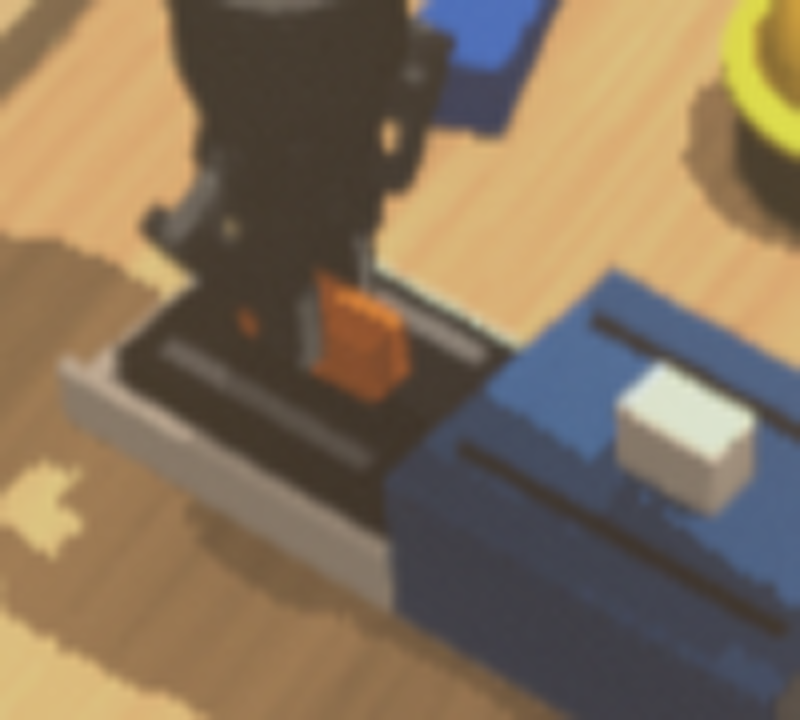

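```bash
python3 -m handwheel '[[0,0.001,0,0,0,0,0.1],[0,0.0005,0,0,0,-0.002,0.1],[0,0,0,0,0,0,0.1]]'
python3 - <<'E'
from plan import *
p,r,s=cur(); print(s["wrist_force"],s["torque"],toe_now())
d=shot("wrist"); crop(d,0,0,640,480,"w10.png",1)
C=(cloud(d)-O)@Rc
Q=np.concatenate([C[190:260,245:285].reshape(-1,3),C[190:270,355:400].reshape(-1,3)])
Q=Q[abs(Q[:,2]-.037)<.01];c,*_=np.linalg.lstsq(np.c_[Q[:,0]-.1,Q[:,1],np.ones(len(Q))],Q[:,2],rcond=None);print(len(Q),c)
E
```

```text
time: 17.08
tool_pos: [0.6422, -0.0637, 0.0449]
tcp_rot: [-0.166, -2.141, 2.141]
wrist_force: [-5.1, 1.0, 8.4]
width: 0.216
[-5.06087605  0.9891243   8.42365612] [0.07688327 0.6913357  0.01060392] (array([0.0053, 0.0002, 0.0106]), 'tilt', np.float64(0.0002), 'packx in cab', array([ 1.e+00,  5.e-04, -2.e-04]))
6378 [-0.00576707 -0.00048942  0.0366075 ]
```

View pics/w10.png

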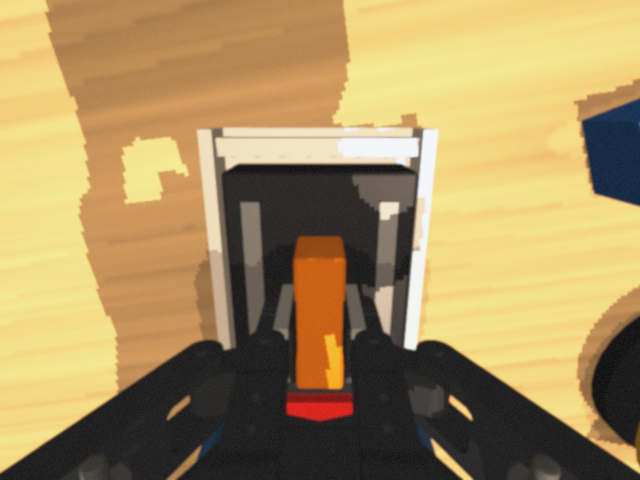

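The pack is flat in the bay: its top measures 36.6 mm (36 expected) and the tongue has disappeared under the red lip at (320,405). I'll release it and rise.

```bash
python3 -m handwheel '[[0,-0.001,0,0,0,0,0.1],[0,0,0,0,0,0,0.3],[0,0,0,0,0,0,0.5],[0,0,0,0,0,0,0.7],[0,0,0,0,0,0,0.7],[0,0,0,0,0,0,0.7]]'
python3 -m handwheel '[[0,-0.02,0,0,0,0,0.7],[0,-0.04,0,0,0,0,1],[0,-0.06,0,0,0,0,1],[0,-0.06,0,0,0,0,1],[0,0,0,0,0,0,1]]'
python3 - <<'E'
from plan import *
d=shot("wrist"); crop(d,240,60,420,340,"w11.png",2)
p,r,s=cur();print(p)
C=(cloud(d)-O)@Rc
for lo,hi in ((.03,.042),(.058,.07)):
    m=(C[...,2]>lo)&(C[...,2]<hi)&(C[...,0]>.024)&(C[...,0]<.16)&(abs(C[...,1])<.05)&(d["image"][...,2]<110)
    print(m.sum(),np.percentile(C[m],[1,50,99],axis=0).round(4))
    Q=C[m];print(np.linalg.lstsq(np.c_[Q[:,:2],np.ones(len(Q))],Q[:,2],rcond=None)[0])
E
```

```text
time: 17.88
tool_pos: [0.6419, -0.0637, 0.0439]
tcp_rot: [-0.165, -2.14, 2.14]
wrist_force: [-0.5, 0.3, 0.2]
width: 0.7
time: 18.5
tool_pos: [0.6467, -0.0643, 0.234]
tcp_rot: [-0.183, -2.146, 2.148]
wrist_force: [0.4, -0.1, -0.1]
width: 1.0
[ 0.64465414 -0.06402596  0.23000912]
7509 [[ 0.029  -0.0419  0.0336]
 [ 0.0945  0.0074  0.0363]
 [ 0.1432  0.0404  0.0382]]
[-0.00072282  0.00224027  0.03635547]
1418 [[ 5.580e-02 -1.010e-02  6.180e-02]
 [ 8.670e-02 -1.000e-04  6.420e-02]
 [ 1.153e-01  9.100e-03  6.590e-02]]
[ 0.00151475 -0.00545946  0.06397822]
```

View pics/w11.png

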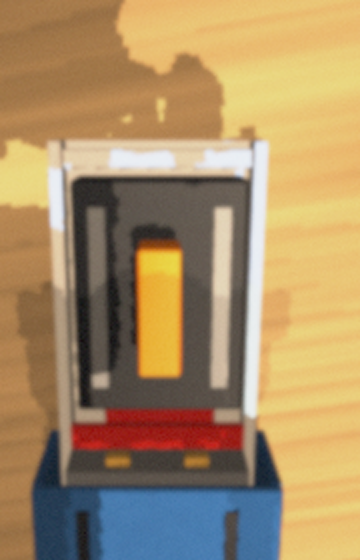

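```bash
python3 -m handwheel '[[0.04,0,0,0,0,0,1],[0.04,0,0,0,0,0,1],[0.04,0,0,0,0,0,1],[0.041,0,0,0,0,0,1],[0,0,0,0,0,0,1],[0,0,0,0,0,0,1]]'
python3 - <<'E'
from plan import *
p,r,s=cur();print(p,r[:,0],s["time"]);d=shot("wrist"); crop(d,0,0,640,480,"w12.png",1)
C=cloud(d); P=C[100:350,200:440].reshape(-1,3);m=(P[:,2]>.1)&(P[:,2]<.12);Q=P[m]
b=cv2.minAreaRect(Q[:,:2].astype(np.float32)*1000);print(m.sum(),np.median(Q[:,2]),b)
print(r.T@(np.array([*b[0],0])/1000-p))
E
```

```text
time: 19.3
tool_pos: [0.4829, -0.0388, 0.2238]
tcp_rot: [-0.165, -2.14, 2.14]
wrist_force: [-0.0, 0.4, -0.8]
width: 1.002
[ 0.48290696 -0.03879591  0.22375942] [-0.98797606  0.15460247  0.00117759] 19.3
1675 0.11003421068113461 ((486.59100341796875, -38.308837890625), (23.680124282836914, 39.39424514770508), 80.43157196044922)
[-0.00382794  0.22375507 -0.00104891]
```

```bash
python3 -m handwheel '[[-0.0036,0.04,-0.001,0,0,0,1],[0,0.045,0,0,0,0,1],[0,0.035,0,0,0,0,1],[0,0.013,0,0,0,0,1],[0,0,0,0,0,0,0.1],[0,0,0,0,0,0,0.1],[0,0,0,0,0,0,0.1],[0,0,0,0,0,0,0.1]]' 60;python3 -m handwheel '[[0,0,0,0,0,0,0.1],[0,0,0,0,0,0,0.1],[0,0,0,0,0,0,0.1]]'
```

```text
time: 20.35
tool_pos: [0.4881, -0.0383, 0.0929]
tcp_rot: [-0.17, -2.142, 2.141]
wrist_force: [-0.0, 1.3, 4.5]
width: 0.266
time: 20.72
tool_pos: [0.4881, -0.0383, 0.0929]
tcp_rot: [-0.169, -2.142, 2.141]
wrist_force: [-0.6, 0.8, 6.1]
width: 0.264
```

```bash
python3 -m handwheel '[[-0.015,-0.001,0,0,0,0,0.1],[-0.022,0,0,0,0,0,0.1],[-0.022,0,0,0,0,0,0.1],[-0.022,0,0,0,0,0,0.1],[-0.022,0,0,0,0,0,0.1],[-0.022,0,0,0,0,0,0.1],[-0.015,0,0,0,0,0,0.1],[-0.006,0,0,0,0,0,0.1]]'; python3 -m handwheel '[[-0.004,0,0,0,0,0,0.1],[-0.003,0,0,0,0,0,0.1],[0,0,0,0,0,0,0.1]]'
```

```text
time: 21.72
tool_pos: [0.6322, -0.0611, 0.0929]
tcp_rot: [-0.167, -2.141, 2.141]
wrist_force: [-1.4, 0.0, 7.4]
width: 0.27
time: 22.1
tool_pos: [0.636, -0.0617, 0.093]
tcp_rot: [-0.161, -2.139, 2.138]
wrist_force: [-7.7, 0.9, 11.4]
width: 0.263
```

```bash
python3 -m handwheel '[[-0.003,0,0,0,0,0,0.1],[0,0,0,0,0,0,0.1],[0.006,0,0,0,0,0,0.1],[0,0,0,0,0,0,0.5],[0,0,0,0,0,0,1],[0,0,0,0,0,0,1],[0,0,0,0,0,0,1],[0,-0.01,0,0,0,0,1]]';python3 -m handwheel '[[0,-0.04,0,0,0,0,1],[0,-0.05,0,0,0,0,1],[0,-0.05,0,0,0,0,1],[0,0,0,0,0,0,1],[0,0,0,0,0,0,1]]'
python3 - <<'E'
from plan import *
p,r,s=cur();print(p,s["time"],s["wrist_force"]);d=shot("wrist"); crop(d,0,0,640,480,"w13.png",1)
C=(cloud(d)-O)@Rc; P=C[60:400,200:440].reshape(-1,3)
m=(P[:,2]>.1)&(P[:,2]<.12);print(np.percentile(P[m],[1,50,99],axis=0).round(4))
m=(P[:,2]>.075)&(P[:,2]<.086);print(np.percentile(P[m],[1,50,99],axis=0).round(4))
e=shot("side"); crop(e,0,0,640,480,"e13.png",1)
E
```

```text
time: 23.1
tool_pos: [0.6339, -0.0614, 0.1011]
tcp_rot: [-0.163, -2.139, 2.139]
wrist_force: [0.3, -0.0, -0.1]
width: 1.001
time: 23.72
tool_pos: [0.6349, -0.0615, 0.2425]
tcp_rot: [-0.166, -2.141, 2.141]
wrist_force: [-0.3, -0.3, -0.1]
width: 1.003
[ 0.63485449 -0.06153519  0.24250246] 23.725 [-0.29143848 -0.30375397 -0.08084216]
[[ 0.0603 -0.0113  0.1027]
 [ 0.0807  0.0008  0.1101]
 [ 0.0986  0.0121  0.1117]]
[[ 0.0051 -0.0571  0.0785]
 [ 0.0912  0.0007  0.0804]
 [ 0.1538  0.058   0.0825]]
```

View pics/w13.png

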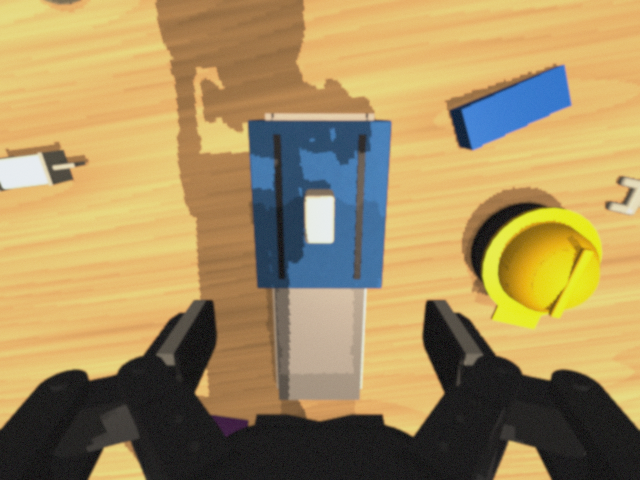

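View pics/e13.png

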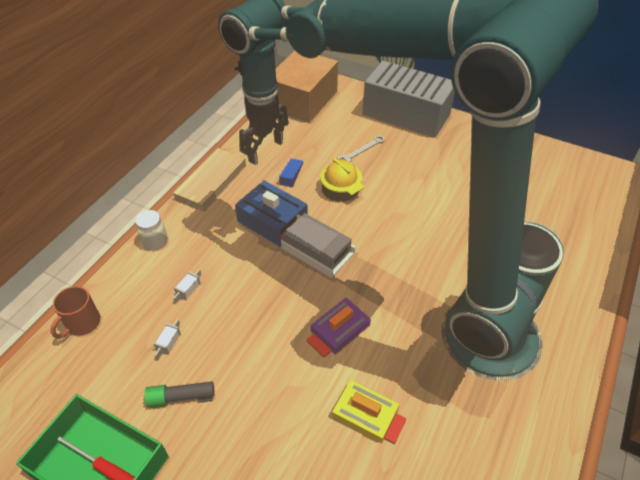

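The grip block's centre moved from cabinet x −69 to about +80, roughly the full 150 mm of travel, and the force rose at the stop. The bystanders look undisturbed, so I'm handing in.

```bash
python3 -c "
from workcell import workorder; print(workorder.finish_job())"
```

```text
the job is handed in; nothing more can be done
None
```

I slid the blue door open to its end stop and hooked the black pack's tongue under the red lip at a 0.25 rad tilt. Then I lowered the heel slowly in the grip, let go, slid the door shut and handed in at about 24 s. `finish_job()` reports no verdict, so the result rests on my own checks.

- **Pack:** after release it lay flat, with its slope within a few mrad and its top at about 36 mm (36 expected). Its centre was at cabinet x ≈ 86 mm, y ≈ 0, with the tongue about 11 mm under the lip. I could not see it again once the door covered it.
- **Door:** the grip moved about 149 mm from its open position until the force rose at the end stop. That puts it shut to within about 1–2 mm.
- **Bystanders:** by eye they look in the same places in the last wrist and side pictures, but I did not measure them.
- **Robot:** at hand-in the gripper was open, about 13 cm above the door's grip block and touching nothing.

The fixed cameras disagreed with each other by up to about 4 mm, so I worked from the wrist camera; its readings matched the given sizes and heights to within about 1–2 mm, except two readings of the far sill's outer edge, about 3 mm off. No check failed.

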